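# Draw a hidden nut bar into line with a drift, then drop in the second bolt

## Task

Inside the red slotted channel, under the aluminium joining plate, the nut bar has swung aside on the first bolt, so its holes no longer match the plate's. Feel for the bar's hole with the orange-handled drift through the plate's end hole, draw it into line by pressing the drift down until its collar lies on the plate, and lean on it there for a moment with about 25 N (firmly, never over 70). Leave it standing and gently fit the big silver bolt through the middle hole until its head lies flat on the plate; leave the brass and black bolts in the rack and do not disturb the wrench, oil can, tape measure and washer.

Things in the scene. Friction and masses are not known exactly. Their poses are not given: they have to be found in the camera images.
- channel: fixed red steel channel, 250 long (its x) x 84 mm wide (its y), slotted along the top (slot 32 mm wide, 3 mm lips), hollow down to the counter; its height differs each time: top 88 to 100 mm above the counter. Origin 88 mm below the top, under its centre, z up
- plate: fixed bare aluminium joining plate, 200 (its x) x 60 x 8 mm, flat on the channel's top; origin on its underside below its first bolt (dark, 24 mm head, 13 mm proud), 25 mm from the plate's end; x runs to the middle hole (75 mm) and the end hole (150 mm), z up
- plate_bolt_hole (a point): centre of the plate's middle hole (18 mm diameter, through), on the plate's top face, 8 mm above the channel's top; axes as the plate's. For the bolt. 30 mm below lies the hidden nut bar with its 18 mm middle hole
- plate_drift_hole (a point): centre of the plate's end hole (26 mm diameter, through), on the plate's top face; axes as the plate's. For the drift. Hidden nut bar below: 44 wide, 8 mm thick, its top 30 mm under this point, 18 mm holes pitched as the plate's, clear space under it. It pivots on the first bolt and has swung aside, up to 10 mm here along this frame's y, either way, not measured; it yields to about 7 N here and stays where left
- drift: loose stepped drift pin, 142 mm long, about 0.35 kg, standing point down; origin at the centre of its flat 9 mm point, z up. Diameter 10 mm at z = 1, 11 mm at z = 30, 17 mm from z = 50 to 58.5, 25 mm from z = 78 to the dark collar (34 mm in diameter, z = 88 to 94 mm), even tapers between; orange round handle 20 mm in diameter, z = 94 to 142 mm. Home, its 17 mm part fills the bar's hole and its 25 mm part the plate's
- drift_seat (a point): on the drift's axis, at the underside of its collar (z = 88 mm of the drift)
- drift_stand: fixed wooden block 80 x 80 x 96 mm with a 27.5 mm hole, in which the drift stands at the start, its collar on the block; origin at the centre of its underside
- bolt: loose bright steel socket-head bolt, the biggest in the rack: shank 16 mm in diameter and 50 mm long with a tapered foot (11 mm at the end, full 16 mm from 4 mm up), round head 24 mm in diameter and 16 mm high; about 0.14 kg; origin at the centre of the shank's foot, z up to the head
- bolt_seat (a point): on the bolt's axis, at the underside of its head (z = 50 mm of the bolt)
- bolt_rack: fixed blue block 180 (its x) x 60 x 60 mm with three 18 mm holes at x = -55, 0 and +55 mm, a bolt standing in each with its head resting on the top; origin at the centre of its underside
- brass_bolt: loose brass bolt in the rack, not wanted: head 20 mm in diameter, 10 mm high; origin at the foot of its 50 mm shank
- black_bolt: loose black bolt in the rack, not wanted: head 20 mm in diameter, 10 mm high; origin at the foot of its 50 mm shank
- wrench: loose steel wrench lying on the counter beyond the channel, bystander; origin on its underside
- oil_can: loose yellow can, 60 mm in diameter and 130 mm high, bystander; origin at the centre of its underside
- tape: loose yellow and black tape measure, 70 x 35 x 65 mm, bystander; origin at the centre of its underside
- washer: loose flat steel washer 40 mm across, 5 mm thick, bystander; origin at the centre of its underside
There are look-alikes about, which are no part of the job. Leave any purple look-alike of the drift alone.

How it is judged:
By the outcome, as a careful person would: the job done as asked, in the order asked, and still so for the second after the job is handed in, with the robot touching nothing.
It also fails if it takes over 70 s, if anything falls off the work surface, if the arm or the gripper's body presses on something with over 40 N, if the wrist force passes 120 N, or if a joint passes its speed limit or range.

## Robot

A 6-joint arm with a two-finger parallel gripper is mounted at the origin on the work surface. World frame = base frame: x ahead of the robot, y to its left, z up, the work surface at z = 0. Lengths are in mm, angles in rad, forces in N, time in s.
With the tool pointing down it reaches from about 275 to 875 mm from the base axis. Payload 12.5 kg.
Tool frame: the origin (TCP) lies midway between the tips of the shut fingers; the grasp point (between the pads) lies 19 mm behind it; z points along the fingers, y is the line along which they close (so a half turn about z gives the same grasp; the last joint's range is limited). The gripper opens to 85 mm and grips with 20 to 120 N. Pads are 22 mm wide; open, the fingers measure 114 mm over their backs; the gripper's body (76 mm by 85 mm) begins 54 mm behind the grasp point. The pads swing forward as they close: fully open they stand 13 mm farther back than shut.
Start: joints at [-1.297, 0.351, 1.652, -0, 1.139, -0.085], TCP at [193.151, -514.953, 231.29] pointing down, gripper open.
Joint ranges: [-2.75, 2.75], [-0.79, 2.1], [0.01, 2.65], [-1.57, 4.71], [0.07, 3.14], [-2.87, 2.87]. Speed limits (rad/s): [2.22, 2.22, 2.79, 3.14, 3.14, 3.14].

## Interface

Orientations are given as a rotation vector (axis times angle).
In Python, from workcell import sense, optics, ticket gives the robot as it stands. The module is installed in compiled form; this text tells all that it offers.
- The arm moves only by the tool carry_out, never from a script. Its argument "deltas" is a list of rows, each an object with "xyz": the shift along the tool's x, y, z normalised to -1 to 1, where 1 is 20 mm, a list of three; "dr": the turn, a rotation vector about the tool's x, y, z normalised to -1 to 1, where 1 is 0.08 rad, a list of three; "claw": the opening, from -1 (shut) to 1 (fully open), so that 0 is half open. A call has exactly 10 rows; each row shifts and turns the commanded pose from where the row before left it, along the tool's axes as they then stand; what a row does not reach is not made up. A row lasts 1/10 s, in which the tool goes at most 50 mm and 8.59 degrees, less where a joint would pass 70% of its speed; a pose out of reach is approached as far as the arm can. A call with a number of a shift or a turn outside -1 to 1 is refused whole. A call with a gripper value outside its range is refused whole. The fingers move at their own pace and stop on an object; "squeeze" is the grip in N (left out, the last holds). Time passes only in rows, so rows that do not move let the fingers close, or fill a call up. It gives the time, the measured TCP pose, the force, the opening and the grip force at its end, in the units of the state.
- sense(): the state, without advancing time (a new reading comes with each control period).
- optics.camera(name): name is "side" or "top"; returns (picture, depth): 400x640x3 uint8, blue, green, red; 400x640 float32, mm along the optical axis (not along the pixel's ray), 0 where there is no reading.
- optics.camera_params(name): a dict with "vfov" (degrees; the focal length in pixels is half the picture's height over the tangent of half this angle, whatever the lens; pixels are square), "cx", "cy" (the principal point, pixels), "R" (3x3) and "t" (3): a world point X has camera coordinates R X + t. Camera axes: x right, y down, z forward; pixel columns grow to the right and rows downward; lengths in mm; the calibration is good to about 2 mm. A picture is of the moment at which its call begins. camera_params takes no time and is no camera call.
- ticket.job_done(): hands the job in; it is judged then, once.
Trained networks look in the newest picture that a camera, given by its name, has taken for a name from the list of things; names that differ only in an ending like _2 or _b are one class to them, and where a whole thing is asked for, a point or a joint stands for the part that bears it (a point fixed in the world has none). Each returns a list of dicts, best first, with "conf" (0 to 1); they miss things now and then, are a little off and sometimes report something else, mostly with a low value. They report only what shows in the picture. A call takes as long as a camera call. They do not tell look-alikes from the thing itself.
- optics.look_for(camera, thing): "extent" ([left, top, right, bottom] in pixels, round what is visible of it).
- optics.regions_of(camera, thing): "pixels" (400x640 bool, what is visible of it) and "extent" ([left, top, right, bottom] in pixels, round what is visible of it).
- optics.spot_point(camera, thing): "pixel" ([column, row] in pixels: a listed point, or the origin of a listed thing).
The state is a dict: "t": time; "joint_pos": joint angles; "qd": joint speeds; "joint_efforts": joint torques, N m; "tool_pos": TCP position; "orientation": TCP orientation; "ft_force": force on the tool from outside, world axes, zero at the start; "wrist_torque": the same for the moment, N m; "finger_gap": opening from 0.0 (shut) to 1.0 (fully open); "grip_force": force on a finger pad.
Only numpy, scipy, OpenCV 4.12 (cv2) and the standard library are available. Lean on these libraries where they do the work, as an engineer would, in place of code of your own. Each camera call takes 0.05 s, during which the arm holds its last target. There are 200 camera calls.

## Working session

There is one attempt and no reset: what is moved stays moved. The work goes in short steps, Python scripts to look and compute and a tool call to move; the robot and the scene stay as the last step left them, time stands still between calls to the robot, and variables do not carry over. Pictures are saved under pics/ and viewed, at most 10 in all, crops included, and the job is handed in when it is done.

Besides the shell and the picture viewer there is one more tool, called after "Call:" as a command line: name --argument value ..., lists and objects as JSON in quotes. carry_out: Moves the arm, as the interface text tells. Scaled input: -1 to 1 covers 20 mm each way for a shift and 0.08 rad each way for a turn. Its arguments: {"type":"object","properties":{"deltas":{"type":"array","items":{"type":"object","properties":{"xyz":{"type":"array","items":{"type":"number"}},"dr":{"type":"array","items":{"type":"number"}},"claw":{"type":"number"}}}},"squeeze":{"type":"number"}},"required":["deltas"]}

```bash
mkdir -p pics; cat > h.py <<'E'
import numpy as np, cv2
from workcell import sense, optics, ticket
from scipy.spatial.transform import Rotation as Rn
def par(c):
    p=optics.camera_params(c); f=200/np.tan(np.radians(p['vfov'])/2)
    return f,p['cx'],p['cy'],np.array(p['R']),np.array(p['t'])
def atz(c,px,z):
    f,cx,cy,R,t=par(c); d=R.T@np.array([(px[0]-cx)/f,(px[1]-cy)/f,1]); o=-R.T@t
    return o+d*(z-o[2])/d[2]
def cloud(c,dep):
    f,cx,cy,R,t=par(c); v,u=np.mgrid[:400,:640]
    P=np.stack([(u-cx)/f*dep,(v-cy)/f*dep,dep],-1)
    return (P-t)@R
def proj(c,X):
    f,cx,cy,R,t=par(c); q=R@np.array(X)+t; return q[0]/q[2]*f+cx,q[1]/q[2]*f+cy
E
python3 - <<'E'
from h import *
for c in ['top','side']:
    im,d=optics.camera(c); cv2.imwrite(f'pics/{c}0.png',im); np.save(f'{c}0.npy',d)
    print(c,par(c)[3:],par(c)[0])
    P=cloud(c,d)
    for th in ['drift','bolt','plate_bolt_hole','plate_drift_hole','drift_stand','bolt_rack','plate','channel']:
        for r in optics.spot_point(c,th)[:3]:
            u,v=map(int,r['pixel']); 
            print(c,th,round(r['conf'],2),u,v,P[min(v,399),min(u,639)].round() if 0<=v<400 and 0<=u<640 else '')
s=sense();print(s)
E
```

```text
top (array([[ 3.01356638e-02, -9.99545491e-01, -8.07972672e-04],
       [-9.85045648e-01, -2.95612962e-02, -1.69738623e-01],
       [ 1.69637591e-01,  5.91107604e-03, -9.85488786e-01]]), array([ -27.74722142,  609.87153729, 1091.33345369])) 485.23799351605453
top drift 0.74 402 279 [ 433. -190.   91.]
top drift 0.7 448 215 [ 591. -313.   15.]
top drift 0.6 453 289 [ 415. -320.   24.]
top bolt 0.51 184 274 [430. 304.  55.]
top bolt 0.29 191 232 [526. 294.  60.]
top plate_bolt_hole 0.69 318 259 [476.  -1.  -5.]
top plate_drift_hole 0.88 287 259 [474.  74.  -2.]
top drift_stand 0.71 443 250 [ 500. -281.   94.]
top bolt_rack 0.76 190 254 [476. 292.  60.]
top plate 0.94 357 258 [475. -88. 116.]
top channel 0.84 315 262 [464.   4. 104.]
side (array([[ 0.98701678, -0.15846609,  0.02619891],
       [-0.05864914, -0.50743174, -0.85969373],
       [ 0.14952646,  0.84699559, -0.51013754]]), array([-594.81115246,  105.3714859 , 1191.48441476])) 466.0451971639038
side drift 0.86 271 281 [ 441. -204.   -2.]
side drift 0.7 260 320 [ 410. -330.    2.]
side plate_bolt_hole 0.85 280 196 [479.  -1. 107
[... 340 characters left out ...]
joint_pos': array([-1.29659076e+00,  3.50713366e-01,  1.65176785e+00,  2.00696646e-05,
        1.13910916e+00, -8.46018808e-02]), 'qd': array([ 1.61411473e-03, -6.79691628e-04, -1.61446828e-03,  1.17329092e-03,
       -9.41835651e-05,  1.24341478e-03]), 'joint_efforts': array([ 4.45390344e-05, -5.06021440e+01, -2.91647530e+01, -1.72922165e-05,
        5.20533977e-04,  7.68076802e-06]), 'tool_pos': array([ 193.16408073, -514.96267456,  231.29446844]), 'orientation': array([3.09117276e+00, 5.60581827e-01, 2.88424521e-05]), 'ft_force': array([0.80625233, 0.45085304, 0.6192543 ]), 'wrist_torque': array([-0.02643114,  0.00265938,  0.04057055]), 'grip_force': 0.0, 'finger_gap': 1.0008406235341045}
```

View pics/top0.png

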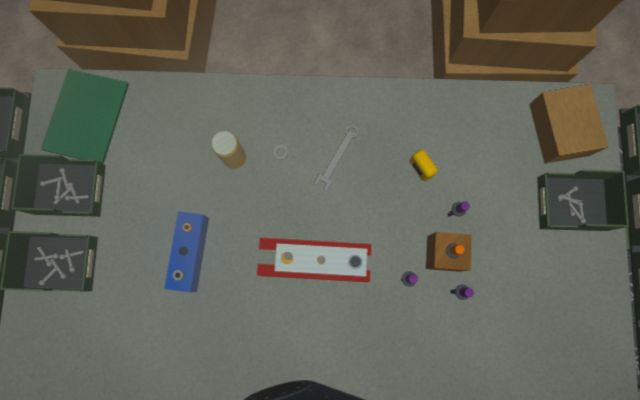

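View pics/side0.png

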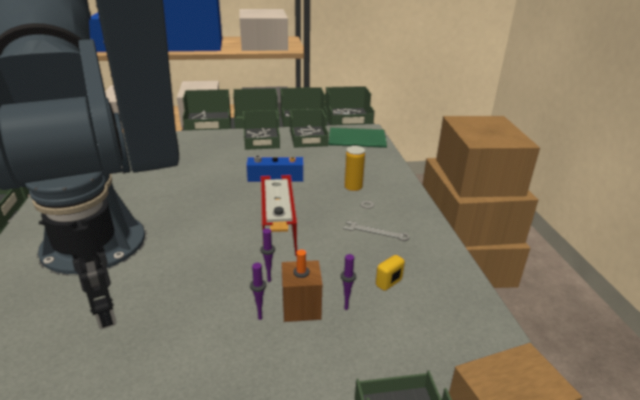

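The top view shows the orange drift in the brown stand at (459,250). The purple look-alikes are at (410,279), (461,208) and (463,292). The rack holds bolts at (178,274), (183,251) and (187,227). The plate has its first bolt at (355,261), middle hole at (321,260) and end hole at (288,258). The side view agrees, with the orange handle at (301,262). For the drift I choose the orange one; the silver bolt is probably (178,274), so I'll check both in a crop.

```bash
python3 - <<'E'
from h import *
im=cv2.imread('pics/top0.png'); d=np.load('top0.npy'); P=cloud('top',d)
a=cv2.resize(im[235:285,250:380],None,fx=6,fy=6,interpolation=cv2.INTER_CUBIC)
b=cv2.resize(im[205:299,160:212],None,fx=3,fy=3,interpolation=cv2.INTER_CUBIC)
c=cv2.resize(im[225:280,420:485],None,fx=5,fy=5,interpolation=cv2.INTER_CUBIC)
o=np.zeros((600,800,3),np.uint8);o[:300,:780]=a;o[305:305+282,:156]=b;o[305:305+275,200:525]=c
cv2.imwrite('pics/crop1.png',o)
hsv=cv2.cvtColor(im,cv2.COLOR_BGR2HSV)
# plate mask
pl=((hsv[...,1]<50)&(hsv[...,2]>170)).astype(np.uint8); sub=np.zeros_like(pl); sub[238:285,265:375]=pl[238:285,265:375]
cs=max(cv2.findContours(sub,0,2)[0],key=cv2.contourArea); print('plate',cv2.minAreaRect(cs)); m=sub>0
zt=np.median(P[m][:,2]);print('plate z',zt, np.percentile(P[m][:,2],[10,90]))
r=cv2.boxPoints(cv2.minAreaRect(cs)); print([atz('top',q,zt).round(1) for q in r])
# all contours inside
cc,_=cv2.findContours(sub,cv2.RETR_CCOMP,2)
for k in cc:
    if 15<cv2.contourArea(k)<1000: q=cv2.minEnclosingCircle(k); print('in',q,atz('top',q[0],zt).round(1))
org=((hsv[...,0]<14)&(hsv[...,1]>200)&(hsv[...,2]>180)).astype(np.uint8)
n,l,st,ce=cv2.connectedComponentsWithStats(org)
for i in range(1,n):
    if st[i,4]>15: print('or',st[i],ce[i],atz('top',ce[i],150).round(1))
for x0,y0,x1,y1,nm in [(425,230,475,275,'stand'),(160,205,212,299,'rack'),(250,235,380,285,'ch')]:
    q=P[y0:y1,x0:x1].reshape(-1,3); print(nm,np.histogram(q[:,2],bins=np.arange(0,180,6))[0])
E
```

```text
plate ((320.70184326171875, 259.5189514160156), (88.85083770751953, 25.175125122070312), 3.3177807331085205)
plate z 106.19541988412593 [103.72028165 108.89733413]
[array([445.1,  89.3, 106.2]), array([500.1,  88.6, 106.2]), array([ 494.7, -107.4,  106.2]), array([ 439.8, -105.1,  106.2])]
in ((314.0, 269.0), 7.000100135803223) [448.7   5.3 106.2]
in ((299.0, 268.0), 5.000100135803223) [449.9  38.2 106.2]
in ((320.6962585449219, 259.9486083984375), 7.003533840179443) [468.9  -8.8 106.2]
in ((354.1025695800781, 262.44873046875), 10.221076011657715) [465.6 -82.2 106.2]
in ((286.70001220703125, 257.5), 8.095789909362793) [472.   66.1 106.2]
stand [175  26  17  28  17  26  17  29  18  27  26  24  24  25  36 811 354  27
  10   4   6   8   7   7  59  11   0   0   0]
rack [ 753   46   54   37   61   51   45   53   76 1337  518  122   75    8
    0    0    0    0    0    0    0    0    0    0    0    0    0    0
    0]
ch [ 745    5    1    4    1    3    3    2    2    2    5    1   54   18
    4  216 1269 1782  461   60   33    0    0    0    0    0    0    0
    0]
```

View pics/crop1.png

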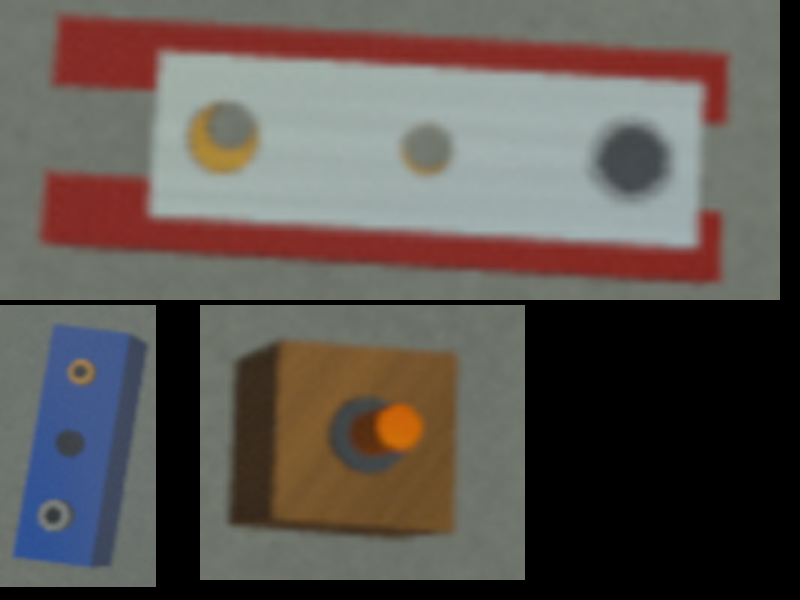

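Crop: the silver bolt's bigger head is at (177.7,275), black at (183,251), brass at (187,227). The drift handle is at (459.8,249.4) with its collar at (453.4,251). In the end hole the yellow bar shows, and its hole is displaced up in the picture, at about (288.5,255.8). Next I'll refine these numbers.

```bash
python3 - <<'E'
from h import *
im=cv2.imread('pics/top0.png'); d=np.load('top0.npy'); P=cloud('top',d)
f,cx,cy,R,t=par('top'); print('cam',(-R.T@t).round())
def med(x0,y0,x1,y1): return np.median(P[y0:y1,x0:x1,2]).round(1)
print('bias counter',med(380,300,440,360),med(215,200,260,230),'stand',med(438,240,446,266),'rack',med(180,258,192,268),med(185,235,192,246),'plate',med(295,250,312,265),med(328,252,342,268))
zp=med(295,250,312,265)
S=8
def up(x0,y0,x1,y1): return cv2.resize(im[y0:y1,x0:x1],None,fx=S,fy=S,interpolation=cv2.INTER_CUBIC)
def back(c,x0,y0): return ((c[0]+.5)/S-.5+x0,(c[1]+.5)/S-.5+y0)
def biggest(m):
    c=cv2.findContours(m.astype(np.uint8),0,cv2.CHAIN_APPROX_NONE)[0]; return max(c,key=cv2.contourArea)
H={}
for nm,(x0,y0,x1,y1) in dict(end=(276,247,298,269),mid=(311,250,331,270),b1=(343,250,367,273)).items():
    u=up(x0,y0,x1,y1); g=u.min(2); k=biggest(g<(115)) ; e=cv2.fitEllipse(k); px=back(e[0],x0,y0); H[nm]=px
    print(nm,np.round(px,2),np.round(np.array(e[1])/S,2), atz('top',px,zp).round(1))
x0,y0,x1,y1=276,247,298,269;u=up(x0,y0,x1,y1); h=cv2.cvtColor(u,cv2.COLOR_BGR2HSV)
plate=u.min(2)>=115; gray=(h[...,1]<75)&~plate
k=biggest(cv2.erode(gray.astype(np.uint8),np.ones((5,5)))); q=cv2.minEnclosingCircle(k);e=cv2.fitEllipse(k)
for c in (q[0],e[0]): px=back(c,x0,y0);print('barhole',np.round(px,2),q[1]/S,np.round(np.array(e[1])/S,1),atz('top',px,zp-30).round(1))
for px,z,n in [((459.8,249.4),150,'handle'),((453.4,251),102,'collar'),((177.7,275),76,'silver'),((183.2,251.3),70,'black'),((186.8,227.3),70,'brass')]: print(n,atz('top',px,z).round(1))
ims=cv2.imread('pics/side0.png'); ds=np.load('side0.npy');Ps=cloud('side',ds)
h=cv2.cvtColor(ims,cv2.COLOR_BGR2HSV); m=(h[...,0]<12)&(h[...,1]>190)&(h[...,2]>150)
m[:240]=0;m[290:]=0;m[:,:285]=0;m[:,320:]=0; print('side handle',np.median(Ps[m],0).round(1),m.sum(), proj('side',[490,-300,126]))
print('handle proj', np.argwhere(m).mean(0))
E
```

```text
cam [ 416.  -16. 1179.]
bias counter -1.3 -1.2 stand 94.8 rack 58.5 58.6 plate 106.3 106.2
end [286.61 257.66] [11.2  11.59] [471.6  66.3 106.3]
mid [320.63 260.01] [6.94 7.17] [468.7  -8.6 106.3]
b1 [354.95 261.25] [11.76 12.07] [468.3 -84.  106.3]
barhole [288.39 254.88] 3.9918668270111084 [5.8 7.3] [479.5  64.9  76.3]
barhole [287.95 255.54] 3.9918668270111084 [5.8 7.3] [478.   65.8  76.3]
handle [ 497.7 -302.4  150. ]
collar [ 497.6 -301.6  102. ]
silver [427.1 311.7  76. ]
black [480.8 305.3  70. ]
brass [535.9 301.3  70. ]
side handle [ 494.5 -308.9  146.3] 41 (np.float64(296.11411613342887), np.float64(261.0047926235832))
handle proj [257.65853659 299.26829268]
```

Call:
carry_out --deltas '[{"xyz": [0, 0, 0], "dr": [0, 0, 1], "claw": 0.2}, {"xyz": [0, 0, 0], "dr": [0, 0, 1], "claw": 0.2}, {"xyz": [0, 0, 0], "dr": [0, 0, 1], "claw": 0.2}, {"xyz": [0, 0, 0], "dr": [0, 0, 1], "claw": 0.2}, {"xyz": [0, 0, 0], "dr": [0, 0, 1], "claw": 0.2}, {"xyz": [0.98, -0.75, 0], "dr": [0, 0, 0], "claw": 0.2}, {"xyz": [0.98, -0.75, 0], "dr": [0, 0, 0], "claw": 0.2}, {"xyz": [0.98, -0.75, 0], "dr": [0, 0, 0], "claw": 0.2}, {"xyz": [0.98, -0.75, 0], "dr": [0, 0, 0], "claw": 0.2}, {"xyz": [0.98, -0.75, 0], "dr": [0, 0, 0], "claw": 0.2}]' --squeeze 60

```text
t: 1.9
tool_pos: [294.9, -443.5, 231.3]
orientation: [3.141, -0.065, 0.0]
ft_force: [0.2, -0.9, -0.4]
finger_gap: 0.601
grip_force: 0.0
```

Call:
carry_out --deltas '[{"xyz": [0.98, -0.75, 0.1], "dr": [0, 0, 0], "claw": 0.2}, {"xyz": [0.98, -0.75, 0.1], "dr": [0, 0, 0], "claw": 0.2}, {"xyz": [0.98, -0.75, 0.1], "dr": [0, 0, 0], "claw": 0.2}, {"xyz": [0.98, -0.75, 0.1], "dr": [0, 0, 0], "claw": 0.2}, {"xyz": [0.98, -0.75, 0.1], "dr": [0, 0, 0], "claw": 0.2}, {"xyz": [0.98, -0.75, 0.1], "dr": [0, 0, 0], "claw": 0.2}, {"xyz": [0.98, -0.75, 0.1], "dr": [0, 0, 0], "claw": 0.2}, {"xyz": [0.98, -0.75, 0.1], "dr": [0, 0, 0], "claw": 0.2}, {"xyz": [0.98, -0.75, 0.1], "dr": [0, 0, 0], "claw": 0.2}, {"xyz": [0.98, -0.75, 0.1], "dr": [0, 0, 0], "claw": 0.2}]'

```text
t: 2.9
tool_pos: [497.0, -301.6, 211.2]
orientation: [3.141, -0.065, 0.0]
ft_force: [0.2, -0.3, 0.5]
finger_gap: 0.598
grip_force: 0.0
```

Call:
carry_out --deltas '[{"xyz": [0.03, 0, 0.9], "dr": [0, 0, 0], "claw": 0.2}, {"xyz": [0, 0, 0.9], "dr": [0, 0, 0], "claw": 0.2}, {"xyz": [0, 0, 0.9], "dr": [0, 0, 0], "claw": 0.2}, {"xyz": [0, 0, 0.9], "dr": [0, 0, 0], "claw": 0.2}, {"xyz": [0, 0, 0.9], "dr": [0, 0, 0], "claw": 0.2}, {"xyz": [0, 0, 0.4], "dr": [0, 0, 0], "claw": 0.2}, {"xyz": [0, 0, 0], "dr": [0, 0, 0], "claw": 0.2}, {"xyz": [0, 0, 0], "dr": [0, 0, 0], "claw": -1}, {"xyz": [0, 0, 0], "dr": [0, 0, 0], "claw": -1}, {"xyz": [0, 0, 0], "dr": [0, 0, 0], "claw": -1}]' --squeeze 80

```text
t: 3.9
tool_pos: [497.2, -302.6, 114.4]
orientation: [3.14, -0.065, 0.002]
ft_force: [0.1, 1.1, 3.9]
finger_gap: 0.212
grip_force: 77.9
```

Call:
carry_out --deltas '[{"xyz": [0, 0, 0], "dr": [0, 0, 0], "claw": -1}, {"xyz": [0, 0, 0], "dr": [0, 0, 0], "claw": -1}, {"xyz": [0, 0, 0], "dr": [0, 0, 0], "claw": -1}, {"xyz": [0, 0, -0.2], "dr": [0, 0, 0], "claw": -1}, {"xyz": [0, 0, -0.5], "dr": [0, 0, 0], "claw": -1}, {"xyz": [0, 0, -0.8], "dr": [0, 0, 0], "claw": -1}, {"xyz": [0, 0, -0.8], "dr": [0, 0, 0], "claw": -1}, {"xyz": [0, 0, -0.8], "dr": [0, 0, 0], "claw": -1}, {"xyz": [0, 0, -0.8], "dr": [0, 0, 0], "claw": -1}, {"xyz": [0, 0, -0.8], "dr": [0, 0, 0], "claw": -1}]'

```text
t: 4.9
tool_pos: [496.6, -302.2, 208.4]
orientation: [-3.141, 0.065, 0.0]
ft_force: [-0.2, -0.1, -4.0]
finger_gap: 0.212
grip_force: 78.1
```

Call:
carry_out --deltas '[{"xyz": [0, 0, -0.9], "dr": [0, 0, 0], "claw": -1}, {"xyz": [-0.09, -0.9, -0.9], "dr": [0, 0, 0], "claw": -1}, {"xyz": [-0.09, -0.95, 0], "dr": [0, 0, 0], "claw": -1}, {"xyz": [-0.09, -0.95, 0], "dr": [0, 0, 0], "claw": -1}, {"xyz": [-0.09, -0.95, 0], "dr": [0, 0, 0], "claw": -1}, {"xyz": [-0.09, -0.95, 0], "dr": [0, 0, 0], "claw": -1}, {"xyz": [-0.09, -0.95, 0], "dr": [0, 0, 0], "claw": -1}, {"xyz": [-0.09, -0.95, 0], "dr": [0, 0, 0], "claw": -1}, {"xyz": [-0.09, -0.95, 0], "dr": [0, 0, 0], "claw": -1}, {"xyz": [-0.09, -0.95, 0], "dr": [0, 0, 0], "claw": -1}]'

```text
t: 5.9
tool_pos: [486.9, -129.9, 242.5]
orientation: [-3.14, 0.064, 0.002]
ft_force: [0.6, -0.7, -4.0]
finger_gap: 0.209
grip_force: 78.5
```

Call:
carry_out --deltas '[{"xyz": [-0.09, -0.95, 0], "dr": [0, 0, 0], "claw": -1}, {"xyz": [-0.09, -0.95, 0], "dr": [0, 0, 0], "claw": -1}, {"xyz": [-0.09, -0.95, 0], "dr": [0, 0, 0], "claw": -1}, {"xyz": [-0.09, -0.95, 0], "dr": [0, 0, 0], "claw": -1}, {"xyz": [-0.09, -0.95, 0], "dr": [0, 0, 0], "claw": -1}, {"xyz": [-0.09, -0.95, 0], "dr": [0, 0, 0], "claw": -1}, {"xyz": [-0.09, -0.95, 0], "dr": [0, 0, 0], "claw": -1}, {"xyz": [-0.09, -0.95, 0], "dr": [0, 0, 0], "claw": -1}, {"xyz": [-0.09, -0.95, 0], "dr": [0, 0, 0], "claw": -1}, {"xyz": [-0.03, -0.35, 0], "dr": [0, 0, 0], "claw": -1}]'

```text
t: 6.9
tool_pos: [477.1, 48.7, 242.6]
orientation: [-3.141, 0.062, 0.002]
ft_force: [0.4, -0.3, -3.5]
finger_gap: 0.217
grip_force: 78.4
```

```bash
python3 - <<'E'
from h import *
im,d=optics.camera('top'); ims,ds=optics.camera('side'); s=sense(); print(s['tool_pos'],s['ft_force'],s['t'])
T=s['tool_pos']; 
u,v=proj('side',[T[0],T[1],T[2]-60]); us,vs=int(u),int(v); print(u,v)
b=cv2.resize(ims[vs-60:vs+70,us-60:us+60],None,fx=4.6,fy=4.6,interpolation=cv2.INTER_CUBIC)
print('origin',us-60,vs-60)
# predicted drift axis at TCP xy
for z in (T[2]-106,T[2]-106+30,T[2]-18): print(z,proj('side',[T[0],T[1],z]))
print('hole side',proj('side',[471.6,66.3,107.5]),'mid',proj('side',[468.7,-8.6,107.5]))
cv2.imwrite('pics/s1.png',b); cv2.imwrite('side1_full.png',ims)
E
```

```text
[477.5171333   47.77734925 242.79920522] [ 0.19512887 -0.10363937 -3.63500072] 7.0
277.1922921286335 161.57900743804103
origin 217 101
136.7992052221399 (np.float64(277.66212592838775), np.float64(177.2817314400537))
166.7992052221399 (np.float64(277.35776551034695), np.float64(167.1094372285034))
224.7992052221399 (np.float64(276.74711240882647), np.float64(146.7002688818136))
hole side (np.float64(275.27581398835895), np.float64(183.80825931646078)) mid (np.float64(276.0835339521087), np.float64(197.69207594816814))
```

View pics/s1.png

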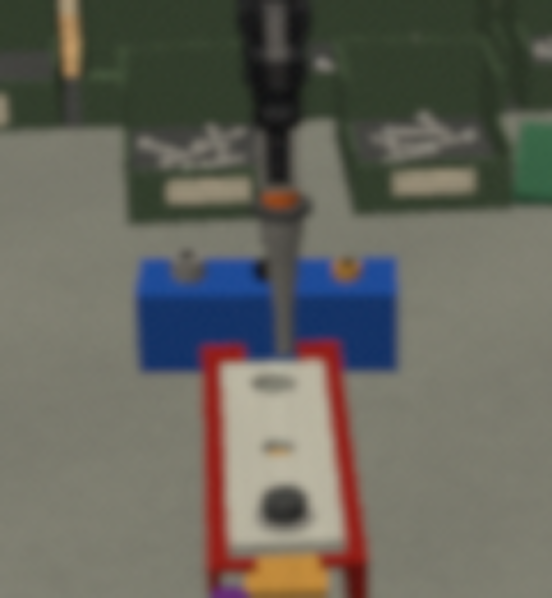

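The crop shows the drift hanging upright, its tip at (278.7,177) and the end hole at (275.9,184); it needs about 18 mm more along +y.

Call:
carry_out --deltas '[{"xyz": [-0.05, -0.46, 0], "dr": [0, 0, 0], "claw": -1}, {"xyz": [-0.05, -0.46, 0], "dr": [0, 0, 0], "claw": -1}, {"xyz": [0, 0, 0], "dr": [0, 0, 0], "claw": -1}, {"xyz": [0, 0, 0.5], "dr": [0, 0, 0], "claw": -1}, {"xyz": [0, 0, 0.5], "dr": [0, 0, 0], "claw": -1}, {"xyz": [0, 0, 0.3], "dr": [0, 0, 0], "claw": -1}, {"xyz": [0, 0, 0.2], "dr": [0, 0, 0], "claw": -1}, {"xyz": [0, 0, 0.1], "dr": [0, 0, 0], "claw": -1}, {"xyz": [0, 0, 0.1], "dr": [0, 0, 0], "claw": -1}, {"xyz": [0, 0, 0], "dr": [0, 0, 0], "claw": -1}]'

```text
t: 8.0
tool_pos: [476.9, 65.2, 209.2]
orientation: [-3.141, 0.065, 0.0]
ft_force: [-0.1, 0.4, -2.8]
finger_gap: 0.21
grip_force: 78.6
```

Call:
carry_out --deltas '[{"xyz": [0, 0, 0.1], "dr": [0, 0, 0], "claw": -1}, {"xyz": [0, 0, 0.1], "dr": [0, 0, 0], "claw": -1}, {"xyz": [0, 0, 0.1], "dr": [0, 0, 0], "claw": -1}, {"xyz": [0, 0, 0.1], "dr": [0, 0, 0], "claw": -1}, {"xyz": [0, 0, 0.1], "dr": [0, 0, 0], "claw": -1}, {"xyz": [0, 0, 0.1], "dr": [0, 0, 0], "claw": -1}, {"xyz": [0, 0, 0.1], "dr": [0, 0, 0], "claw": -1}, {"xyz": [0, 0, 0], "dr": [0, 0, 0], "claw": -1}, {"xyz": [0, 0, 0], "dr": [0, 0, 0], "claw": -1}, {"xyz": [0, 0, 0], "dr": [0, 0, 0], "claw": -1}]'

```text
t: 9.0
tool_pos: [476.9, 65.3, 195.4]
orientation: [-3.141, 0.065, -0.0]
ft_force: [0.0, 1.0, -4.2]
finger_gap: 0.209
grip_force: 78.6
```

Call:
carry_out --deltas '[{"xyz": [0, -0.04, 0.1], "dr": [0, 0, 0], "claw": -1}, {"xyz": [0, 0, 0.1], "dr": [0, 0, 0], "claw": -1}, {"xyz": [0, 0, 0.1], "dr": [0, 0, 0], "claw": -1}, {"xyz": [0, 0, 0.1], "dr": [0, 0, 0], "claw": -1}, {"xyz": [0, 0, 0.1], "dr": [0, 0, 0], "claw": -1}, {"xyz": [0, 0, 0.05], "dr": [0, 0, 0], "claw": -1}, {"xyz": [0, 0, 0.05], "dr": [0, 0, 0], "claw": -1}, {"xyz": [0, 0, 0.05], "dr": [0, 0, 0], "claw": -1}, {"xyz": [0, 0, 0], "dr": [0, 0, 0], "claw": -1}, {"xyz": [0, 0, 0], "dr": [0, 0, 0], "claw": -1}]'

```text
t: 10.0
tool_pos: [476.9, 66.0, 182.3]
orientation: [-3.141, 0.065, -0.0]
ft_force: [1.0, -0.5, -4.4]
finger_gap: 0.211
grip_force: 78.6
```

Call:
carry_out --deltas '[{"xyz": [0, 0, 0.05], "dr": [0, 0, 0], "claw": -1}, {"xyz": [0, 0, 0.05], "dr": [0, 0, 0], "claw": -1}, {"xyz": [0, 0, 0.05], "dr": [0, 0, 0], "claw": -1}, {"xyz": [0, 0, 0.05], "dr": [0, 0, 0], "claw": -1}, {"xyz": [0, 0, 0.05], "dr": [0, 0, 0], "claw": -1}, {"xyz": [0, 0, 0.05], "dr": [0, 0, 0], "claw": -1}, {"xyz": [0, 0, 0], "dr": [0, 0, 0], "claw": -1}, {"xyz": [0, 0, 0], "dr": [0, 0, 0], "claw": -1}, {"xyz": [0, 0, 0], "dr": [0, 0, 0], "claw": -1}, {"xyz": [0, 0, 0], "dr": [0, 0, 0], "claw": -1}]'

```text
t: 11.0
tool_pos: [476.9, 66.0, 176.3]
orientation: [-3.141, 0.065, -0.0]
ft_force: [-0.3, 0.2, -3.0]
finger_gap: 0.211
grip_force: 78.6
```

Call:
carry_out --deltas '[{"xyz": [-0.05, 0, 0], "dr": [0, 0, 0], "claw": -1}, {"xyz": [-0.05, 0, 0], "dr": [0, 0, 0], "claw": -1}, {"xyz": [-0.05, 0, 0.05], "dr": [0, 0, 0], "claw": -1}, {"xyz": [-0.05, 0, 0.05], "dr": [0, 0, 0], "claw": -1}, {"xyz": [-0.05, 0, 0.05], "dr": [0, 0, 0], "claw": -1}, {"xyz": [-0.05, 0, 0.05], "dr": [0, 0, 0], "claw": -1}, {"xyz": [0, 0, 0.05], "dr": [0, 0, 0], "claw": -1}, {"xyz": [0, 0, 0.05], "dr": [0, 0, 0], "claw": -1}, {"xyz": [0, 0, 0], "dr": [0, 0, 0], "claw": -1}, {"xyz": [0, 0, 0], "dr": [0, 0, 0], "claw": -1}]'

```text
t: 12.0
tool_pos: [471.3, 66.3, 170.4]
orientation: [-3.141, 0.065, -0.001]
ft_force: [4.3, 0.8, -2.6]
finger_gap: 0.216
grip_force: 78.7
```

Call:
carry_out --deltas '[{"xyz": [0, 0, 0.1], "dr": [0, 0, 0], "claw": -1}, {"xyz": [0, 0, 0.1], "dr": [0, 0, 0], "claw": -1}, {"xyz": [0, 0, 0.1], "dr": [0, 0, 0], "claw": -1}, {"xyz": [0, 0, 0.1], "dr": [0, 0, 0], "claw": -1}, {"xyz": [0, 0, 0.1], "dr": [0, 0, 0], "claw": -1}, {"xyz": [0, 0, 0.1], "dr": [0, 0, 0], "claw": -1}, {"xyz": [0, 0, 0.1], "dr": [0, 0, 0], "claw": -1}, {"xyz": [0, 0, 0.05], "dr": [0, 0, 0], "claw": -1}, {"xyz": [0, 0, 0], "dr": [0, 0, 0], "claw": -1}, {"xyz": [0, 0, 0], "dr": [0, 0, 0], "claw": -1}]'

```text
t: 13.0
tool_pos: [471.3, 66.3, 155.2]
orientation: [-3.141, 0.065, -0.001]
ft_force: [5.6, -0.7, -3.2]
finger_gap: 0.212
grip_force: 78.7
```

Call:
carry_out --deltas '[{"xyz": [0, 0, 0.1], "dr": [0, 0, 0], "claw": -1}, {"xyz": [0, 0, 0.1], "dr": [0, 0, 0], "claw": -1}, {"xyz": [0, 0, 0.1], "dr": [0, 0, 0], "claw": -1}, {"xyz": [0, 0, 0.1], "dr": [0, 0, 0], "claw": -1}, {"xyz": [0, 0, 0.1], "dr": [0, 0, 0], "claw": -1}, {"xyz": [0, 0, 0.1], "dr": [0, 0, 0], "claw": -1}, {"xyz": [0, 0, 0.1], "dr": [0, 0, 0], "claw": -1}, {"xyz": [0, 0, 0.1], "dr": [0, 0, 0], "claw": -1}, {"xyz": [0, 0, 0], "dr": [0, 0, 0], "claw": -1}, {"xyz": [0, 0, 0], "dr": [0, 0, 0], "claw": -1}]'

```text
t: 14.0
tool_pos: [471.5, 66.4, 139.4]
orientation: [-3.141, 0.065, -0.002]
ft_force: [6.8, 1.3, -2.1]
finger_gap: 0.212
grip_force: 79.0
```

Call:
carry_out --deltas '[{"xyz": [0, 0, 0.05], "dr": [0, 0, 0], "claw": -1}, {"xyz": [0, 0, 0.05], "dr": [0, 0, 0], "claw": -1}, {"xyz": [0, 0, 0.05], "dr": [0, 0, 0], "claw": -1}, {"xyz": [0, 0, 0.05], "dr": [0, 0, 0], "claw": -1}, {"xyz": [0, 0, 0.05], "dr": [0, 0, 0], "claw": -1}, {"xyz": [0, 0, 0.05], "dr": [0, 0, 0], "claw": -1}, {"xyz": [0, 0, 0.05], "dr": [0, 0, 0], "claw": -1}, {"xyz": [0, 0, 0], "dr": [0, 0, 0], "claw": -1}, {"xyz": [0, 0, 0], "dr": [0, 0, 0], "claw": -1}, {"xyz": [0, 0, 0], "dr": [0, 0, 0], "claw": -1}]'

```text
t: 15.0
tool_pos: [470.9, 66.4, 132.0]
orientation: [-3.141, 0.065, 0.0]
ft_force: [5.9, 1.9, -0.9]
finger_gap: 0.215
grip_force: 78.8
```

Call:
carry_out --deltas '[{"xyz": [0, 0, 0.05], "dr": [0, 0, 0], "claw": -1}, {"xyz": [0, 0, 0.05], "dr": [0, 0, 0], "claw": -1}, {"xyz": [0, 0, 0.05], "dr": [0, 0, 0], "claw": -1}, {"xyz": [0, 0, 0.05], "dr": [0, 0, 0], "claw": -1}, {"xyz": [0, 0, 0.05], "dr": [0, 0, 0], "claw": -1}, {"xyz": [0, 0, 0.03], "dr": [0, 0, 0], "claw": -1}, {"xyz": [0, 0, 0.03], "dr": [0, 0, 0], "claw": -1}, {"xyz": [0, 0, 0], "dr": [0, 0, 0], "claw": -1}, {"xyz": [0, 0, 0], "dr": [0, 0, 0], "claw": -1}, {"xyz": [0, 0, 0], "dr": [0, 0, 0], "claw": -1}]'

```text
t: 16.0
tool_pos: [471.0, 66.4, 125.9]
orientation: [-3.141, 0.065, -0.0]
ft_force: [6.3, 1.7, -0.7]
finger_gap: 0.213
grip_force: 79.0
```

Call:
carry_out --deltas '[{"xyz": [0, 0, 0.02], "dr": [0, 0, 0], "claw": -1}, {"xyz": [0, 0, 0.02], "dr": [0, 0, 0], "claw": -1}, {"xyz": [0, 0, 0.02], "dr": [0, 0, 0], "claw": -1}, {"xyz": [0, 0, 0], "dr": [0, 0, 0], "claw": -1}, {"xyz": [0, 0, 0], "dr": [0, 0, 0], "claw": -1}, {"xyz": [0, 0, 0], "dr": [0, 0, 0], "claw": -1}, {"xyz": [0, 0, 0], "dr": [0, 0, 0], "claw": -1}, {"xyz": [0, 0, 0], "dr": [0, 0, 0], "claw": -1}, {"xyz": [0, 0, 0], "dr": [0, 0, 0], "claw": -1}, {"xyz": [0, 0, 0], "dr": [0, 0, 0], "claw": -1}]'

```text
t: 17.0
tool_pos: [471.3, 66.5, 125.7]
orientation: [-3.141, 0.065, -0.001]
ft_force: [1.5, 2.1, 13.3]
finger_gap: 0.211
grip_force: 80.6
```

Call:
carry_out --deltas '[{"xyz": [0, 0, 0.02], "dr": [0, 0, 0], "claw": -1}, {"xyz": [0, 0, 0], "dr": [0, 0, 0], "claw": -1}, {"xyz": [0, 0, 0], "dr": [0, 0, 0], "claw": -1}, {"xyz": [0, 0, 0], "dr": [0, 0, 0], "claw": -1}, {"xyz": [0, 0, 0], "dr": [0, 0, 0], "claw": -1}, {"xyz": [0, 0, 0], "dr": [0, 0, 0], "claw": -1}, {"xyz": [0, 0, 0], "dr": [0, 0, 0], "claw": -1}, {"xyz": [0, 0, 0], "dr": [0, 0, 0], "claw": -1}, {"xyz": [0, 0, 0], "dr": [0, 0, 0], "claw": -1}, {"xyz": [0, 0, 0], "dr": [0, 0, 0], "claw": -1}]'

```text
t: 18.0
tool_pos: [471.4, 66.5, 125.7]
orientation: [-3.141, 0.065, -0.002]
ft_force: [0.6, 1.6, 18.5]
finger_gap: 0.212
grip_force: 81.3
```

Call:
carry_out --deltas '[{"xyz": [0, 0, 0.03], "dr": [0, 0, 0], "claw": -1}, {"xyz": [0, 0, 0], "dr": [0, 0, 0], "claw": -1}, {"xyz": [0, 0, 0], "dr": [0, 0, 0], "claw": -1}, {"xyz": [0, 0, 0], "dr": [0, 0, 0], "claw": -1}, {"xyz": [0, 0, 0], "dr": [0, 0, 0], "claw": -1}, {"xyz": [0, 0, 0], "dr": [0, 0, 0], "claw": -1}, {"xyz": [0, 0, 0], "dr": [0, 0, 0], "claw": -1}, {"xyz": [0, 0, 0], "dr": [0, 0, 0], "claw": -1}, {"xyz": [0, 0, 0], "dr": [0, 0, 0], "claw": -1}, {"xyz": [0, 0, 0], "dr": [0, 0, 0], "claw": -1}]'

```text
t: 19.0
tool_pos: [471.4, 66.5, 125.6]
orientation: [-3.141, 0.065, -0.002]
ft_force: [-2.1, 2.3, 26.1]
finger_gap: 0.217
grip_force: 82.3
```

Call:
carry_out --deltas '[{"xyz": [0, 0, 0], "dr": [0, 0, 0], "claw": -1}, {"xyz": [0, 0, 0], "dr": [0, 0, 0], "claw": -1}, {"xyz": [0, 0, 0], "dr": [0, 0, 0], "claw": -1}, {"xyz": [0, 0, -0.03], "dr": [0, 0, 0], "claw": -1}, {"xyz": [0, 0, -0.04], "dr": [0, 0, 0], "claw": -1}, {"xyz": [0, 0, 0], "dr": [0, 0, 0], "claw": -1}, {"xyz": [0, 0, 0], "dr": [0, 0, 0], "claw": 0.1}, {"xyz": [0, 0, 0], "dr": [0, 0, 0], "claw": 0.1}, {"xyz": [0, 0, 0], "dr": [0, 0, 0], "claw": 0.1}, {"xyz": [0, 0, 0], "dr": [0, 0, 0], "claw": 0.1}]'

```text
t: 20.0
tool_pos: [470.4, 66.2, 124.9]
orientation: [3.141, -0.065, -0.002]
ft_force: [-0.5, -1.2, 0.3]
finger_gap: 0.552
grip_force: 0.0
```

Call:
carry_out --deltas '[{"xyz": [0, 0, -0.2], "dr": [0, 0, 0], "claw": 0.1}, {"xyz": [0, 0, -0.9], "dr": [0, 0, 0], "claw": 0.1}, {"xyz": [0, 0, -0.9], "dr": [0, 0, 0], "claw": 0.1}, {"xyz": [0, 0, -0.9], "dr": [0, 0, 0], "claw": 0.1}, {"xyz": [0, 0, -0.9], "dr": [0, 0, 0], "claw": 0.1}, {"xyz": [-0.4, -0.9, -0.2], "dr": [0, 0, 0], "claw": 0.1}, {"xyz": [-0.4, -0.9, 0], "dr": [0, 0, 0], "claw": 0.1}, {"xyz": [-0.4, -0.9, 0], "dr": [0, 0, 0], "claw": 0.1}, {"xyz": [-0.4, -0.9, 0], "dr": [0, 0, 0], "claw": 0.1}, {"xyz": [-0.4, -0.9, 0], "dr": [0, 0, 0], "claw": 0.1}]'

```text
t: 21.0
tool_pos: [434.2, 158.5, 205.6]
orientation: [3.141, -0.065, -0.0]
ft_force: [-0.0, -0.5, 0.9]
finger_gap: 0.549
grip_force: 0.0
```

```bash
python3 - <<'E'
from h import *
im,d=optics.camera('top'); s=sense(); print(s['tool_pos'],s['orientation'],s['ft_force'],s['t'],s['finger_gap'])
ims,_=optics.camera('side')
a=cv2.resize(im[235:285,250:380],None,fx=6,fy=6,interpolation=cv2.INTER_CUBIC)
b=cv2.resize(ims[145:215,240:320],None,fx=4,fy=4,interpolation=cv2.INTER_CUBIC)
o=np.zeros((600,800,3),np.uint8);o[:300,:780]=a;o[305:585,:320]=b
b=cv2.resize(im[259:291,162:194],None,fx=8,fy=8,interpolation=cv2.INTER_CUBIC);o[305:561,400:656]=b
cv2.imwrite('pics/c2.png',o)
E
```

```text
[433.33320002 160.24227292 205.50998023] [-3.14035654e+00  6.37773818e-02  8.75441073e-04] [-0.31271449  1.56952473  0.41982119] 21.05 0.5502421999709962
```

View pics/c2.png

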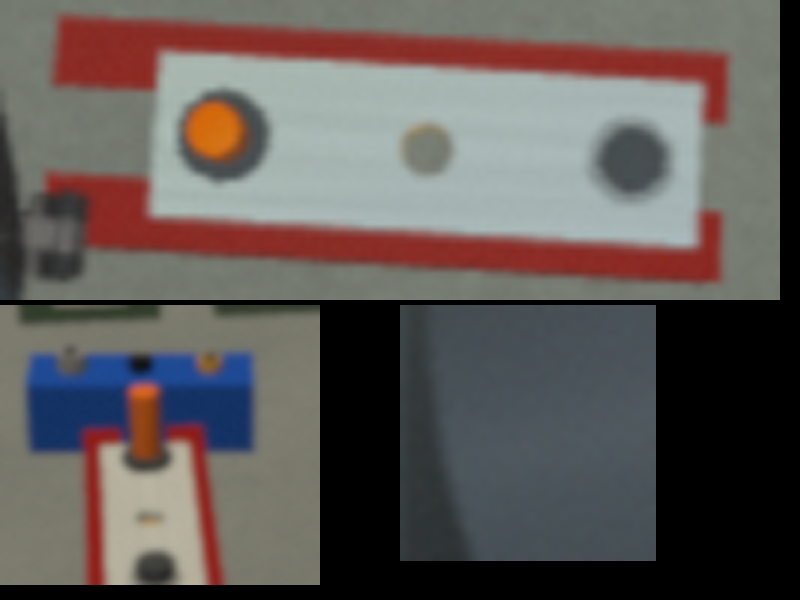

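The drift stands home with its collar flat on the plate, handle upright at about (286,257), and the middle hole is in line at (321,260). The rack crop is hidden by the arm. Going for the silver bolt now.

Call:
carry_out --deltas '[{"xyz": [-0.07, -0.84, 0], "dr": [0, 0, 0], "claw": 0.1}, {"xyz": [-0.07, -0.84, 0], "dr": [0, 0, 0], "claw": 0.1}, {"xyz": [-0.07, -0.84, 0], "dr": [0, 0, 0], "claw": 0.1}, {"xyz": [-0.07, -0.84, 0], "dr": [0, 0, 0], "claw": 0.1}, {"xyz": [-0.07, -0.84, 0], "dr": [0, 0, 0], "claw": 0.1}, {"xyz": [-0.07, -0.84, 0], "dr": [0, 0, 0], "claw": 0.1}, {"xyz": [-0.07, -0.84, 0], "dr": [0, 0, 0], "claw": 0.1}, {"xyz": [-0.07, -0.84, 0], "dr": [0, 0, 0], "claw": 0.1}, {"xyz": [-0.06, -0.84, 0], "dr": [0, 0, 0], "claw": 0.1}, {"xyz": [0, 0, 0.8], "dr": [0, 0, 0], "claw": 0.1}]'

```text
t: 22.1
tool_pos: [429.5, 311.6, 190.7]
orientation: [-3.139, 0.063, -0.005]
ft_force: [-0.4, 0.4, -1.0]
finger_gap: 0.55
grip_force: 0.0
```

```bash
python3 - <<'E'
from h import *
ims,_=optics.camera('side'); s=sense(); print(s['tool_pos'],s['t'])
b=cv2.resize(ims[120:200,225:325],None,fx=7,fy=7,interpolation=cv2.INTER_CUBIC); cv2.imwrite('pics/s3.png',b)
print('pred bolt head mid',proj('side',[427.1,311.7,68]),'tcp',proj('side',s['tool_pos']))
E
```

```text
[428.02067048 310.06740615 187.14482924] 22.15
pred bolt head mid (np.float64(256.49284640931967), np.float64(158.85749526122603)) tcp (np.float64(254.87506544965962), np.float64(123.69119035131334))
```

View pics/s3.png

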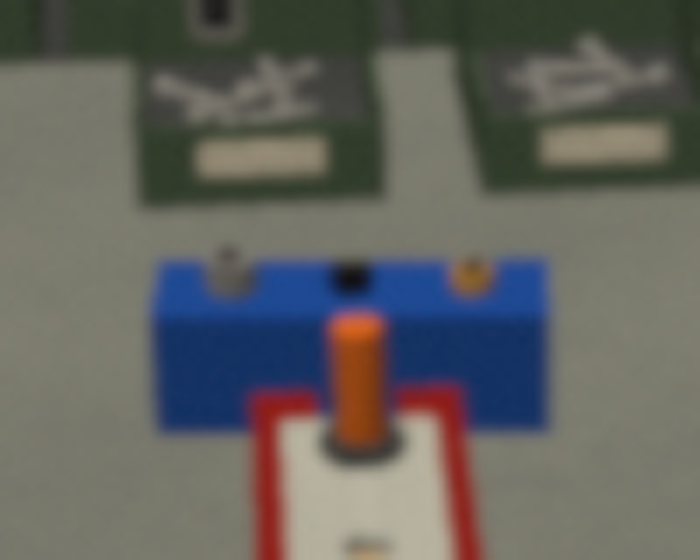

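The side view shows the silver bolt's head at (257,159), with the fingertip above it at (255,121). They line up, so I'll descend.

Call:
carry_out --deltas '[{"xyz": [0, -0.05, 0.9], "dr": [0, 0, 0], "claw": 0.1}, {"xyz": [0, 0, 0.9], "dr": [0, 0, 0], "claw": 0.1}, {"xyz": [0, 0, 0.9], "dr": [0, 0, 0], "claw": 0.1}, {"xyz": [0, 0, 0.9], "dr": [0, 0, 0], "claw": 0.1}, {"xyz": [0, 0, 0.9], "dr": [0, 0, 0], "claw": 0.1}, {"xyz": [0, 0, 0.7], "dr": [0, 0, 0], "claw": 0.1}, {"xyz": [0, 0, 0.3], "dr": [0, 0, 0], "claw": 0.1}, {"xyz": [0, 0, 0.2], "dr": [0, 0, 0], "claw": 0.1}, {"xyz": [0, 0, 0], "dr": [0, 0, 0], "claw": 0.1}, {"xyz": [0, 0, 0], "dr": [0, 0, 0], "claw": 0.1}]'

```text
t: 23.15
tool_pos: [428.9, 310.6, 75.9]
orientation: [-3.14, 0.065, -0.001]
ft_force: [0.2, 0.5, 0.4]
finger_gap: 0.554
grip_force: 0.0
```

Call:
carry_out --deltas '[{"xyz": [-0.05, -0.02, 0.3], "dr": [0, 0, 0], "claw": 0.1}, {"xyz": [0, 0, 0.2], "dr": [0, 0, 0], "claw": 0.1}, {"xyz": [0, 0, 0.12], "dr": [0, 0, 0], "claw": 0.1}, {"xyz": [0, 0, 0], "dr": [0, 0, 0], "claw": 0.1}, {"xyz": [0, 0, 0], "dr": [0, 0, 0], "claw": -1}, {"xyz": [0, 0, 0], "dr": [0, 0, 0], "claw": -1}, {"xyz": [0, 0, 0], "dr": [0, 0, 0], "claw": -1}, {"xyz": [0, 0, 0], "dr": [0, 0, 0], "claw": -1}, {"xyz": [0, 0, 0], "dr": [0, 0, 0], "claw": -1}, {"xyz": [0, 0, 0], "dr": [0, 0, 0], "claw": -1}]' --squeeze 60

```text
t: 24.15
tool_pos: [428.4, 312.5, 63.8]
orientation: [-3.138, 0.065, -0.004]
ft_force: [-0.8, 8.5, 3.6]
finger_gap: 0.25
grip_force: 58.6
```

Call:
carry_out --deltas '[{"xyz": [0, -0.08, -0.05], "dr": [0, 0, 0], "claw": -1}, {"xyz": [0, 0, -0.3], "dr": [0, 0, 0], "claw": -1}, {"xyz": [0, 0, -0.6], "dr": [0, 0, 0], "claw": -1}, {"xyz": [0, 0, -1], "dr": [0, 0, 0], "claw": -1}, {"xyz": [0, 0, -1], "dr": [0, 0, 0], "claw": -1}, {"xyz": [0, 0, -1], "dr": [0, 0, 0], "claw": -1}, {"xyz": [0, 0, -1], "dr": [0, 0, 0], "claw": -1}, {"xyz": [0, 0, -1], "dr": [0, 0, 0], "claw": -1}, {"xyz": [0, 0, -1], "dr": [0, 0, 0], "claw": -1}, {"xyz": [0, 0, -1], "dr": [0, 0, 0], "claw": -1}]'

```text
t: 25.15
tool_pos: [427.3, 312.0, 223.5]
orientation: [3.14, -0.065, -0.0]
ft_force: [0.2, 0.7, -1.9]
finger_gap: 0.249
grip_force: 59.3
```

```bash
python3 - <<'E'
from h import *
s=sense(); print(s['tool_pos'],s['orientation'],s['t'])
W=np.array([468.7,-8.6,195])-s['tool_pos']; print(Rn.from_rotvec(s['orientation']).as_matrix().T@W/20)
E
```

```text
[427.31063937 311.98042853 223.54711252] [ 3.14043137e+00 -6.48999494e-02 -1.24604582e-04] 25.15
[ 2.73002673 15.92913289  1.4350085 ]
```

Call:
carry_out --deltas '[{"xyz": [0.15, 0.9, -0.35], "dr": [0, 0, 0], "claw": -1}, {"xyz": [0.15, 0.9, -0.35], "dr": [0, 0, 0], "claw": -1}, {"xyz": [0.15, 0.9, 0], "dr": [0, 0, 0], "claw": -1}, {"xyz": [0.15, 0.9, 0], "dr": [0, 0, 0], "claw": -1}, {"xyz": [0.15, 0.9, 0], "dr": [0, 0, 0], "claw": -1}, {"xyz": [0.15, 0.9, 0], "dr": [0, 0, 0], "claw": -1}, {"xyz": [0.15, 0.9, 0], "dr": [0, 0, 0], "claw": -1}, {"xyz": [0.15, 0.9, 0], "dr": [0, 0, 0], "claw": -1}, {"xyz": [0.15, 0.9, 0], "dr": [0, 0, 0], "claw": -1}, {"xyz": [0.15, 0.9, 0], "dr": [0, 0, 0], "claw": -1}]'

```text
t: 26.15
tool_pos: [449.8, 130.3, 236.7]
orientation: [3.141, -0.065, -0.0]
ft_force: [0.5, 0.1, -1.4]
finger_gap: 0.248
grip_force: 59.3
```

Call:
carry_out --deltas '[{"xyz": [0.15, 0.9, 0], "dr": [0, 0, 0], "claw": -1}, {"xyz": [0.15, 0.9, 0], "dr": [0, 0, 0], "claw": -1}, {"xyz": [0.15, 0.9, 0], "dr": [0, 0, 0], "claw": -1}, {"xyz": [0.15, 0.9, 0], "dr": [0, 0, 0], "claw": -1}, {"xyz": [0.15, 0.9, 0], "dr": [0, 0, 0], "claw": -1}, {"xyz": [0.15, 0.9, 0], "dr": [0, 0, 0], "claw": -1}, {"xyz": [0.15, 0.9, 0], "dr": [0, 0, 0], "claw": -1}, {"xyz": [0.18, 0.65, 0], "dr": [0, 0, 0], "claw": -1}, {"xyz": [0, 0, 0.6], "dr": [0, 0, 0], "claw": -1}, {"xyz": [0, 0, 0.8], "dr": [0, 0, 0], "claw": -1}]'

```text
t: 27.15
tool_pos: [469.1, -8.5, 207.7]
orientation: [3.141, -0.066, 0.002]
ft_force: [-0.8, 0.1, -2.0]
finger_gap: 0.245
grip_force: 59.3
```

Call:
carry_out --deltas '[{"xyz": [0, 0, 0.8], "dr": [0, 0, 0], "claw": -1}, {"xyz": [0, 0, 0.6], "dr": [0, 0, 0], "claw": -1}, {"xyz": [0, 0, 0], "dr": [0, 0, 0], "claw": -1}, {"xyz": [0, 0, 0], "dr": [0, 0, 0], "claw": -1}, {"xyz": [0, 0, 0], "dr": [0, 0, 0], "claw": -1}, {"xyz": [0, 0, 0], "dr": [0, 0, 0], "claw": -1}, {"xyz": [0, 0, 0], "dr": [0, 0, 0], "claw": -1}, {"xyz": [0, 0, 0], "dr": [0, 0, 0], "claw": -1}, {"xyz": [0, 0, 0], "dr": [0, 0, 0], "claw": -1}, {"xyz": [0, 0, 0], "dr": [0, 0, 0], "claw": -1}]'

```text
t: 28.15
tool_pos: [469.1, -8.5, 179.9]
orientation: [3.141, -0.065, 0.0]
ft_force: [-0.5, -0.0, -1.1]
finger_gap: 0.247
grip_force: 59.3
```

```bash
python3 - <<'E'
from h import *
ims,_=optics.camera('side'); s=sense(); T=s['tool_pos'];print(T,s['orientation'],s['t'])
u0,v0=240,140
b=cv2.resize(ims[v0:v0+80,u0:u0+80],None,fx=7,fy=7,interpolation=cv2.INTER_CUBIC); cv2.imwrite('pics/s4.png',b)
c=lambda X:(np.array(proj('side',X))-[u0,v0]+.5)*7
print('foot',c([T[0],T[1],T[2]-53.8]),'head',c(T),'mid',c([468.7,-8.6,107.5]),'end',c([471.6,66.3,107.5]),'per mm x',c([478.7,-8.6,107.5])-c([468.7,-8.6,107.5]))
E
```

```text
[469.05390524  -8.49923532 179.92597215] [ 3.14091890e+00 -6.47753017e-02  9.76203018e-05] 28.2
foot [255.59664919 363.03506641] head [251.32072865 231.55575286] mid [256.08473766 407.34453164] end [250.43069792 310.15781522] per mm x [27.24555534 -1.55874553]
```

View pics/s4.png

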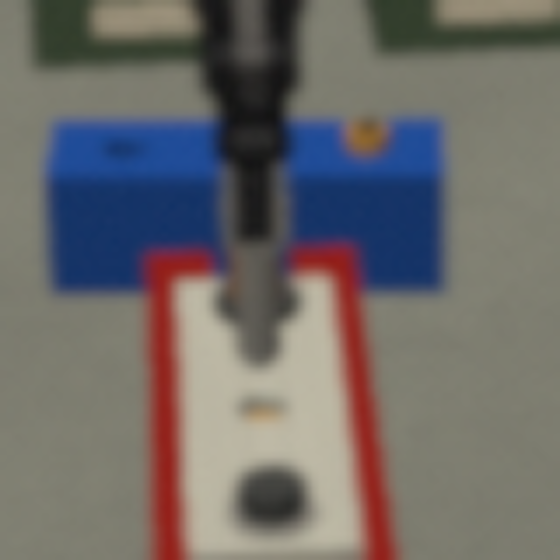

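The foot is at crop x=259 and the middle hole at x=262, so I'll nudge about +1 mm in x and then go down slowly.

Call:
carry_out --deltas '[{"xyz": [0.04, 0, 0.3], "dr": [0, 0, 0], "claw": -1}, {"xyz": [0, 0, 0.3], "dr": [0, 0, 0], "claw": -1}, {"xyz": [0, 0, 0.2], "dr": [0, 0, 0], "claw": -1}, {"xyz": [0, 0, 0.1], "dr": [0, 0, 0], "claw": -1}, {"xyz": [0, 0, 0.1], "dr": [0, 0, 0], "claw": -1}, {"xyz": [0, 0, 0.05], "dr": [0, 0, 0], "claw": -1}, {"xyz": [0, 0, 0.05], "dr": [0, 0, 0], "claw": -1}, {"xyz": [0, 0, 0.05], "dr": [0, 0, 0], "claw": -1}, {"xyz": [0, 0, 0], "dr": [0, 0, 0], "claw": -1}, {"xyz": [0, 0, 0], "dr": [0, 0, 0], "claw": -1}]'

```text
t: 29.2
tool_pos: [469.9, -8.5, 156.9]
orientation: [3.141, -0.065, 0.0]
ft_force: [-0.2, 0.0, -1.7]
finger_gap: 0.251
grip_force: 59.3
```

Foot at about z 103; no contact.

Call:
carry_out --deltas '[{"xyz": [0, 0, 0.05], "dr": [0, 0, 0], "claw": -1}, {"xyz": [0, 0, 0.05], "dr": [0, 0, 0], "claw": -1}, {"xyz": [0, 0, 0.05], "dr": [0, 0, 0], "claw": -1}, {"xyz": [0, 0, 0.05], "dr": [0, 0, 0], "claw": -1}, {"xyz": [0, 0, 0.05], "dr": [0, 0, 0], "claw": -1}, {"xyz": [0, 0, 0.05], "dr": [0, 0, 0], "claw": -1}, {"xyz": [0, 0, 0.05], "dr": [0, 0, 0], "claw": -1}, {"xyz": [0, 0, 0], "dr": [0, 0, 0], "claw": -1}, {"xyz": [0, 0, 0], "dr": [0, 0, 0], "claw": -1}, {"xyz": [0, 0, 0], "dr": [0, 0, 0], "claw": -1}]'

```text
t: 30.2
tool_pos: [469.9, -8.5, 149.9]
orientation: [-3.141, 0.065, -0.0]
ft_force: [0.3, 1.0, -0.6]
finger_gap: 0.25
grip_force: 59.3
```

Call:
carry_out --deltas '[{"xyz": [0, 0, 0.1], "dr": [0, 0, 0], "claw": -1}, {"xyz": [0, 0, 0.1], "dr": [0, 0, 0], "claw": -1}, {"xyz": [0, 0, 0.1], "dr": [0, 0, 0], "claw": -1}, {"xyz": [0, 0, 0.1], "dr": [0, 0, 0], "claw": -1}, {"xyz": [0, 0, 0.1], "dr": [0, 0, 0], "claw": -1}, {"xyz": [0, 0, 0.1], "dr": [0, 0, 0], "claw": -1}, {"xyz": [0, 0, 0.1], "dr": [0, 0, 0], "claw": -1}, {"xyz": [0, 0, 0.05], "dr": [0, 0, 0], "claw": -1}, {"xyz": [0, 0, 0.05], "dr": [0, 0, 0], "claw": -1}, {"xyz": [0, 0, 0], "dr": [0, 0, 0], "claw": -1}]'

```text
t: 31.2
tool_pos: [469.8, -8.5, 133.8]
orientation: [3.141, -0.065, -0.0]
ft_force: [0.2, 0.9, -0.8]
finger_gap: 0.245
grip_force: 59.3
```

Call:
carry_out --deltas '[{"xyz": [0, 0, 0.05], "dr": [0, 0, 0], "claw": -1}, {"xyz": [0, 0, 0.05], "dr": [0, 0, 0], "claw": -1}, {"xyz": [0, 0, 0.05], "dr": [0, 0, 0], "claw": -1}, {"xyz": [0, 0, 0.05], "dr": [0, 0, 0], "claw": -1}, {"xyz": [0, 0, 0.03], "dr": [0, 0, 0], "claw": -1}, {"xyz": [0, 0, 0.03], "dr": [0, 0, 0], "claw": -1}, {"xyz": [0, 0, 0], "dr": [0, 0, 0], "claw": -1}, {"xyz": [0, 0, 0], "dr": [0, 0, 0], "claw": -1}, {"xyz": [0, 0, 0], "dr": [0, 0, 0], "claw": -1}, {"xyz": [0, 0, 0], "dr": [0, 0, 0], "claw": -1}]'

```text
t: 32.2
tool_pos: [469.9, -8.5, 128.7]
orientation: [3.141, -0.065, 0.0]
ft_force: [0.0, 0.4, -2.4]
finger_gap: 0.247
grip_force: 59.3
```

Call:
carry_out --deltas '[{"xyz": [0, 0, 0.05], "dr": [0, 0, 0], "claw": -1}, {"xyz": [0, 0, 0.05], "dr": [0, 0, 0], "claw": -1}, {"xyz": [0, 0, 0.05], "dr": [0, 0, 0], "claw": -1}, {"xyz": [0, 0, 0.05], "dr": [0, 0, 0], "claw": -1}, {"xyz": [0, 0, 0.05], "dr": [0, 0, 0], "claw": -1}, {"xyz": [0, 0, 0.05], "dr": [0, 0, 0], "claw": -1}, {"xyz": [0, 0, 0.05], "dr": [0, 0, 0], "claw": -1}, {"xyz": [0, 0, 0.05], "dr": [0, 0, 0], "claw": -1}, {"xyz": [0, 0, 0], "dr": [0, 0, 0], "claw": -1}, {"xyz": [0, 0, 0], "dr": [0, 0, 0], "claw": -1}]'

```text
t: 33.2
tool_pos: [469.9, -8.5, 120.7]
orientation: [-3.141, 0.065, 0.0]
ft_force: [-0.8, 1.2, -0.9]
finger_gap: 0.248
grip_force: 59.3
```

Call:
carry_out --deltas '[{"xyz": [0, 0, 0.05], "dr": [0, 0, 0], "claw": -1}, {"xyz": [0, 0, 0.05], "dr": [0, 0, 0], "claw": -1}, {"xyz": [0, 0, 0.05], "dr": [0, 0, 0], "claw": -1}, {"xyz": [0, 0, 0.05], "dr": [0, 0, 0], "claw": -1}, {"xyz": [0, 0, 0.05], "dr": [0, 0, 0], "claw": -1}, {"xyz": [0, 0, 0.05], "dr": [0, 0, 0], "claw": -1}, {"xyz": [0, 0, 0.05], "dr": [0, 0, 0], "claw": -1}, {"xyz": [0, 0, 0.02], "dr": [0, 0, 0], "claw": -1}, {"xyz": [0, 0, 0], "dr": [0, 0, 0], "claw": -1}, {"xyz": [0, 0, 0], "dr": [0, 0, 0], "claw": -1}]'

```text
t: 34.2
tool_pos: [469.9, -8.5, 113.3]
orientation: [-3.141, 0.065, -0.0]
ft_force: [0.3, 1.1, -1.7]
finger_gap: 0.25
grip_force: 59.3
```

Call:
carry_out --deltas '[{"xyz": [0, 0, 0.03], "dr": [0, 0, 0], "claw": -1}, {"xyz": [0, 0, 0.03], "dr": [0, 0, 0], "claw": -1}, {"xyz": [0, 0, 0.03], "dr": [0, 0, 0], "claw": -1}, {"xyz": [0, 0, 0.02], "dr": [0, 0, 0], "claw": -1}, {"xyz": [0, 0, 0.02], "dr": [0, 0, 0], "claw": -1}, {"xyz": [0, 0, 0], "dr": [0, 0, 0], "claw": -1}, {"xyz": [0, 0, 0], "dr": [0, 0, 0], "claw": -1}, {"xyz": [0, 0, 0], "dr": [0, 0, 0], "claw": -1}, {"xyz": [0, 0, 0], "dr": [0, 0, 0], "claw": -1}, {"xyz": [0, 0, 0], "dr": [0, 0, 0], "claw": -1}]'

```text
t: 35.2
tool_pos: [469.9, -8.5, 111.1]
orientation: [3.141, -0.065, 0.0]
ft_force: [-3.2, 0.2, 6.6]
finger_gap: 0.249
grip_force: 60.2
```

Call:
carry_out --deltas '[{"xyz": [0, 0, -0.01], "dr": [0, 0, 0], "claw": -1}, {"xyz": [0, 0, 0], "dr": [0, 0, 0], "claw": 0}, {"xyz": [0, 0, 0], "dr": [0, 0, 0], "claw": 0}, {"xyz": [0, 0, 0], "dr": [0, 0, 0], "claw": 0}, {"xyz": [0, 0, 0], "dr": [0, 0, 0], "claw": 0}, {"xyz": [0, 0, -0.2], "dr": [0, 0, 0], "claw": 0}, {"xyz": [0, 0, -0.8], "dr": [0, 0, 0], "claw": 0}, {"xyz": [0, 0, -0.9], "dr": [0, 0, 0], "claw": 0}, {"xyz": [0, 0, -0.9], "dr": [0, 0, 0], "claw": 0}, {"xyz": [0, 0, -0.9], "dr": [0, 0, 0], "claw": 0}]'

```text
t: 36.2
tool_pos: [469.8, -8.5, 185.9]
orientation: [3.141, -0.065, 0.0]
ft_force: [0.0, -0.5, -0.1]
finger_gap: 0.497
grip_force: 0.0
```

Call:
carry_out --deltas '[{"xyz": [-0.9, 0, -0.9], "dr": [0, 0, 0], "claw": 0}, {"xyz": [-0.9, 0, -0.6], "dr": [0, 0, 0], "claw": 0}, {"xyz": [-0.9, 0, 0], "dr": [0, 0, 0], "claw": 0}, {"xyz": [-0.9, 0, 0], "dr": [0, 0, 0], "claw": 0}, {"xyz": [-0.9, 0, 0], "dr": [0, 0, 0], "claw": 0}, {"xyz": [-0.9, 0, 0], "dr": [0, 0, 0], "claw": 0}, {"xyz": [0, 0, 0], "dr": [0, 0, 0], "claw": 0}, {"xyz": [0, 0, 0], "dr": [0, 0, 0], "claw": 0}, {"xyz": [0, 0, 0], "dr": [0, 0, 0], "claw": 0}, {"xyz": [0, 0, 0], "dr": [0, 0, 0], "claw": 0}]'

```text
t: 37.2
tool_pos: [362.5, -4.1, 214.9]
orientation: [3.141, -0.065, 0.0]
ft_force: [0.3, -0.3, 0.2]
finger_gap: 0.497
grip_force: 0.0
```

```bash
python3 - <<'E'
from h import *
im,d=optics.camera('top'); ims,_=optics.camera('side'); s=sense(); print(s['tool_pos'],s['t'])
P=cloud('top',d); q=P[255:263,316:326,2]; print('head top z (expect ~122)',np.percentile(q,[10,50,90]))
a=cv2.resize(im[230:290,250:380],None,fx=5,fy=5,interpolation=cv2.INTER_CUBIC)
b=cv2.resize(ims[140:215,230:330],None,fx=4,fy=4,interpolation=cv2.INTER_CUBIC)
o=np.zeros((600,650,3),np.uint8);o[:300]=a;o[300:600,:400]=b;cv2.imwrite('pics/f.png',o)
E
```

```text
[362.27688803  -4.10371293 214.80828982] 37.3
head top z (expect ~122) [118.81433795 121.92708017 123.88694665]
```

View pics/f.png

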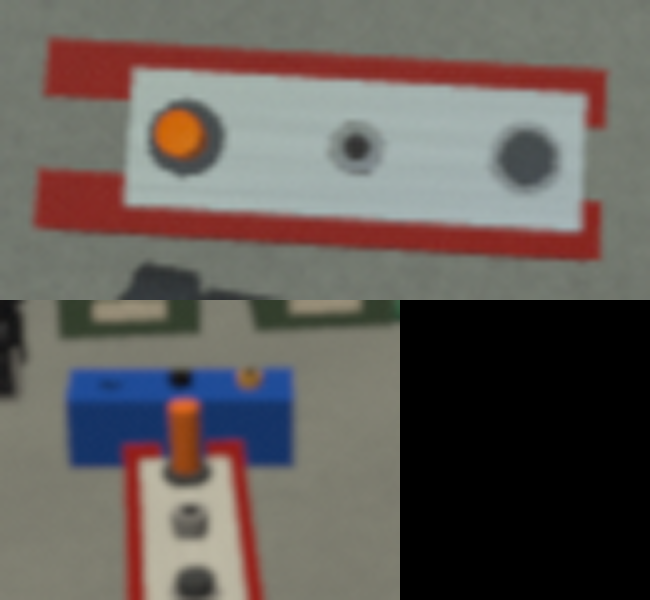

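The silver bolt's head sits flat at (321,260), its top about 122 mm as expected. The drift stands home, and the brass and black bolts are still in the rack.

```bash
python3 -c "
from h import *
print(ticket.job_done())"
```

```text
the job is handed in; nothing more can be done
None
```

The job is handed in at about 37 s: the drift stands seated in the end hole after about 1 s of leaning near 26 N on the wrist sensor, the silver bolt's head lies flat in the middle hole, and the brass and black bolts are still in the rack; I did not re-check the wrench, oil can, tape measure and washer at the end, but the arm never went near them.

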